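# Bolt the sample chest shut

### The job

Lock the lid of the sample chest: slide its barrel bolt across to the right, then turn the red-knobbed handle towards you and all the way down into the notch of the brass keeper, and let go. The keeper is a springy leaf whose notch may sit a little nearer or further along, so feel for it gently: the handle may rest lightly on the leaf, but do not force the leaf down, and leave the jar, cup and tube rack standing nearby alone.

Things in the scene. Friction and masses are not known exactly. Their poses are not given: they have to be found in the camera images.
- chest: grey sample chest with a white two-leaf lid, fixed to the worktop, 140 (x) x 240 (y) x 90 mm high; origin at the centre of its underside, z up, x to its back, y to its left; its front, with the brass keeper, looks to -x, towards the robot. All offsets below are in this frame
- bolt_axis (a point): point on the axis of the steel barrel bolt on the lid, at chest x -45, y 0, z 106 mm; the axis runs along the chest's y. Guide straps over the rod, 24 mm wide with tops at z = 117 mm, stand at chest y = +47, -50 and -78 mm
- leaf_edge (a point): point on the top edge of the brass keeper leaf, at chest x -75, y +15, z 124 mm. The leaf is an upright plate 4 mm thick along the lid's front edge, covering the handle's whole travel, with one notch open at the top, 10 mm wide, 26 mm deep. It is adjustable: the notch's middle lies anywhere from chest y +4 to -24 mm (bolt travel 26 to 54 mm); no reading tells where: find it by feel or by eye
- bolt (a joint): travel of the bolt in m along the chest's -y (to the right): 0 drawn back, 0.062 end stop. Handle and knob are at chest y = +30 mm minus this travel. Friction about 2 N; it stays where it is left
- bolt_handle (a joint): angle of the handle about the bolt's axis in rad: 0 straight up, growing as it turns to the chest's front (-x), 1.57 level (fully down). It stays where it is left (about 1 N at the knob moves it). Away from the notch the handle meets the top edge of the leaf at about 0.89 rad; only in the notch can it go past 1.15
- leaf (a joint): how far the sprung brass leaf is pushed down, in m: 0 at rest, stiffness 4 N/mm, hard stop at 0.008; more than 0.004 (16 N on the leaf, about 7 N at the knob) is too much force
- knob (a point): centre of the red ball knob, 20 mm diameter, at the end of the handle, 62 mm from the bolt's axis; the handle is a square steel bar 7 mm thick. The ball can be pinched from above along the bolt's direction and turns in the grip as the handle swings
- pink_jar_mid (a point): middle of a white jar with a pink screw lid, 69 mm wide, 92 mm high, standing loose to the right; to be left alone
- cup_mid (a point): middle of a specimen cup with a yellow lid, 54 mm wide, 60 mm high, standing loose to the right; to be left alone
- purple_rack_mid (a point): middle of a grey rack of purple-capped tubes, 40 x 86 x 66 mm, standing loose to the right; to be left alone

How it is judged:
On the way, in this order (a step that is already met when the one before it is completed fails the run):
1. the bolt has been slid across into the staple with its handle still up (value of joint bolt above 0.022 m and value of joint bolt_handle below 1.2 rad), for 0.1 s.
2. the handle is fully down in the keeper's notch (value of joint bolt above 0.022 m and value of joint bolt_handle above 1.42 rad), for 0.2 s.
At the end, for the whole second after the job is handed in: the bolt is across (travel over 22 mm) with its handle turned down in the notch (over 1.42 rad of 1.57), the brass leaf standing up again (down less than 2 mm), all at rest (all of step 2 and value of joint leaf below 0.002 m and velocity of joint bolt_handle below 0.1 rad/s and velocity of joint bolt below 0.01 m/s); the robot touches nothing.
It fails at once if the sprung keeper leaf is forced down by more than 4 mm (16 N) (value of joint leaf above 0.004 m).
It fails at once if a jar, cup or rack standing by is shifted by more than 20 mm (distance of any of pink_jar_mid, cup_mid, purple_rack_mid from where it was at the start of the episode above 0.02 m).
It also fails if it takes over 67 s, if anything falls off the work surface, if the arm or the gripper's body presses on something with over 40 N, if the wrist force passes 120 N, or if a joint passes its speed limit or range.

### The arm

A 7-joint arm with a two-finger parallel gripper is mounted at the origin on a cart in front of the work surface, level with it; the furniture and walls round the work are solid. World frame = base frame: x ahead of the robot, y to its left, z up, the work surface at z = 0. Lengths are in m, angles in rad, forces in N, time in s.
With the tool pointing down it reaches from about 0.35 to 0.9 m from the base axis. Payload 19.9 kg.
Tool frame: the origin (TCP) lies midway between the tips of the shut fingers; the grasp point (between the pads) lies hold_point_z behind it (hold_point_z is the distance from the TCP to the grasp point, in m); z points along the fingers, y is the direction in which the jaws open and shut (so a half turn about z gives the same grasp; the last joint's range is limited). The gripper opens to 94 mm and grips with 3 to 60 N. Pads are 16 mm wide; open, the fingers measure 119 mm over their backs; the gripper's body (75 mm by 177 mm) begins 78 mm behind the grasp point.
Start: joints at [-1.341, 0.417, -0.01, 1.614, 0.005, 1.111, -0.053], TCP at [0.167, 0.602, 0.205] pointing down, gripper open.
Joint ranges: [-2.81, 2.81], [-0.39, 2.02], [-1.27, 1.25], [0.06, 2.57], [-1.19, 4.33], [0.19, 2], [-2.82, 2.82]. Speed limits (rad/s): [1.89, 1.89, 2.39, 2.39, 3.01, 3.01, 3.01].

### API

Orientations are given as a rotation vector (axis times angle).
In Python, from workcell import * gives the robot as it stands.
- The arm moves only by the tool carry_out, never from a script. Its argument "steps" is a list of rows, each a list of 7 numbers: the turn, a rotation vector about the tool's x, y, z each as a share of pi/2 rad, from -1 to 1, then the shift along the tool's x, y, z each as a share of 0.05 m, from -1 to 1, then the opening, from 0 (shut) to 1 (fully open). A call has 1 to 20 rows; each row shifts and turns the pose as measured when the row begins, along the tool's axes as they then stand; what a row does not reach is not made up. A row lasts 1/10 s, in which the tool goes at most 50 mm and 8.59 degrees, less where a joint would pass 70% of its speed; a pose out of reach is approached as far as the arm can. A call with a number of a shift or a turn outside -1 to 1 is refused whole. A call with a gripper value outside its range is refused whole. The fingers move at their own pace and stop on an object; "force" is the grip in N (left out, the last holds). Time passes only in rows, so rows that do not move let the fingers close. It gives the time, the measured TCP pose, the force and the opening at its end, in the units of the state.
- observe(): the state, without advancing time (a new reading comes with each control period).
- grab_frame(name): name is "scene" or "top" or "wrist"; returns the picture (400x640x3 uint8, blue, green, red); there is no depth.
- camera_params(name): a dict with "fx", "fy", "cx", "cy" (pixels), "world_from_camera" (4x4, takes a point from camera to world coordinates); the wrist camera has in their place "hand_eye" (4x4, takes a point from camera to tool coordinates, whose origin is the TCP and whose axes are the flange's). Camera axes: x right, y down, z forward; pixel columns grow to the right and rows downward; lengths in m; the calibration is good to about 2 mm. A picture is of the moment at which its call begins: read the wrist's pose just before it. camera_params takes no time and is no camera call.
- finish_job(): hands the job in, once; it reports no verdict.
Trained networks look in the newest picture that a camera, given by its name, has taken for a name from the list of things; names that differ only in an ending like _2 or _b are one class to them, and where a whole thing is asked for, a point or a joint stands for the part that bears it (a point fixed in the world has none). Each returns a list of dicts, best first, with "p" (0 to 1); they miss things now and then, are a little off and sometimes report something else, mostly with a low value. They report only what shows in the picture. A call takes as long as a camera call.
- search_frame(target, camera): "point" ([x, y, z] in m, in world coordinates, good to about 4 mm: the middle of the surface that is visible of it).
- silhouettes(target, camera): "mask" (400x640 bool, what is visible of it).
- pinpoint(target, camera): "point" ([x, y, z] in m, in world coordinates, good to about 4 mm: a listed point, or the origin of a listed thing).
The state is a dict: "t": time; "joint_pos": joint angles; "qd": joint speeds; "effort": joint torques, N m; "position": TCP position; "orientation": TCP orientation; "force": force on the tool from outside, world axes, zero at the start; "ft_torque": the same for the moment, N m; "opening": finger opening in m.
Only numpy, scipy, OpenCV 4.12 (cv2) and the standard library are available. Lean on these libraries where they do the work, as an engineer would, in place of code of your own. Each camera call takes 0.05 s, during which the arm holds its last target. There are 200 camera calls.

## Working session

There is one attempt and no reset: what is moved stays moved. The work goes in short steps, Python scripts to look and compute and a tool call to move; the robot and the scene stay as the last step left them, time stands still between calls to the robot, and variables do not carry over. Pictures are saved under pics/ and viewed, about 8 in all and at most 12, crops included, and the job is handed in when it is done.

Besides the shell and the picture viewer there is one more tool, called after "Emit:" as a command line: name --pt "numbers of a row" for each row, then --argument value for the rest. carry_out: Moves the arm, as the interface text tells. Its arguments: {"type":"object","properties":{"steps":{"type":"array","items":{"type":"array","items":{"type":"number"}}},"force":{"type":"number"}},"required":["steps"]}

```bash
mkdir -p pics; cat > h.py <<'E'
from workcell import *
import numpy as np, cv2
from scipy.spatial.transform import Rotation as R
def st():
    s=observe(); print('t',round(s['t'],2),'pos',np.round(s['position'],4),'rv',np.round(s['orientation'],3),'F',np.round(s['force'],2),'open',round(s['opening'],4)); print(np.round(R.from_rotvec(s['orientation']).as_matrix(),3).tolist()); return s
E
python3 - <<'E'
from h import *
s=st(); print(s.keys(), s.get('hold_point_z'))
try: print(hold_point_z)
except Exception as e: print(e)
for c in ('top','scene'):
    f=grab_frame(c); cv2.imwrite(f'pics/{c}0.png',f)
    for t in ('knob','bolt_axis','leaf_edge','chest'):
        print(c,t,[(np.round(d['point'],4).tolist(),round(d['p'],2)) for d in pinpoint(t,c)[:2]])
E
```

```text
t 0.0 pos [0.1671 0.6019 0.2048] rv [-4.240e-01 -3.113e+00  2.000e-03] F [ 0.61 -0.46 -0.63] open 0.094
[[-0.964, 0.267, -0.0], [0.267, 0.964, -0.001], [-0.0, -0.001, -1.0]]
dict_keys(['t', 'joint_pos', 'qd', 'effort', 'position', 'orientation', 'force', 'ft_torque', 'opening']) None
0.0188
top knob [([0.4957, 0.2292, 0.1647], 0.4)]
top bolt_axis [([0.5163, 0.2038, 0.1052], 0.58)]
top leaf_edge [([0.4803, 0.2185, 0.1272], 0.8)]
top chest []
scene knob [([0.4909, 0.2247, 0.1634], 0.5), ([0.5597, 0.214, 0.0009], 0.49)]
scene bolt_axis [([0.5131, 0.208, 0.1058], 0.81)]
scene leaf_edge [([0.4838, 0.2182, 0.1225], 0.69)]
scene chest [([0.5596, 0.2144, 0.0001], 0.8)]
```

```bash
python3 -c "
import cv2,numpy as np
cv2.imwrite('pics/both.png',cv2.resize(np.vstack([cv2.imread('pics/top0.png'),cv2.imread('pics/scene0.png')]),(480,600),interpolation=cv2.INTER_AREA))"
```

```text
(no output)
```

View pics/both.png

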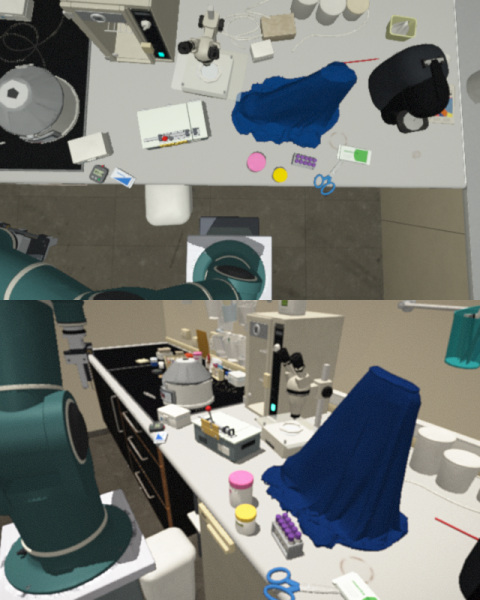

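```bash
python3 - <<'E'
from h import *
t=cv2.imread('pics/top0.png'); s=cv2.imread('pics/scene0.png')
a=cv2.resize(t[120:210,170:290],(800,600),interpolation=cv2.INTER_CUBIC)
b=cv2.resize(s[120:220,240:360],(720,600),interpolation=cv2.INTER_CUBIC)
cv2.imwrite('pics/c1.png',np.hstack([cv2.resize(a,(400,300)),cv2.resize(b,(360,300))]))
p=camera_params('top'); W=np.array(p['world_from_camera']); print(np.round(W,3).tolist(),p['fx'],p['cx'],p['cy'])
m=silhouettes('chest','top'); print([(d['p'],d['mask'].sum()) for d in m[:2]])
if m:
    k=m[0]['mask'].astype(np.uint8); c=max(cv2.findContours(k,0,2)[0],key=cv2.contourArea)
    box=cv2.boxPoints(cv2.minAreaRect(c))
    for u,v in box:
        d=W[:3,:3]@[(u-p['cx'])/p['fx'],(v-p['cy'])/p['fy'],1]; o=W[:3,3]; print(u,v,np.round(o+d*(0.09-o[2])/d[2],4))
E
```

```text
[[0.011, -0.993, 0.116, 0.308], [-1.0, -0.014, -0.018, 0.006], [0.019, -0.116, -0.993, 1.376], [0.0, 0.0, 0.0, 1.0]] 475.2298998202039 314.28736116340514 202.9035821512123
[(0.96, np.int64(4714)), (0.25, np.int64(95))]
180.77437 146.38495 [0.6101 0.3511 0.09  ]
267.63824 130.72098 [0.6581 0.1139 0.09  ]
277.48444 185.32251 [0.5057 0.0836 0.09  ]
190.62054 200.98648 [0.4594 0.3179 0.09  ]
```

View pics/c1.png

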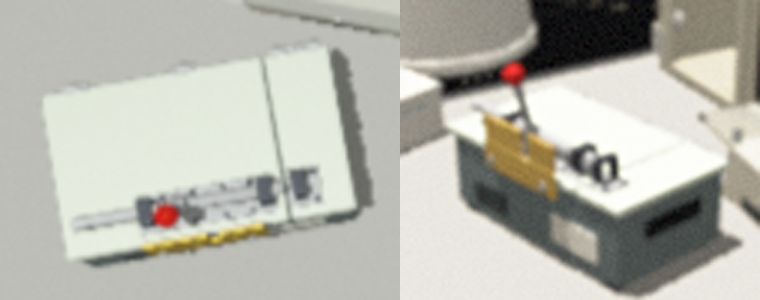

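Emit:
carry_out --pt "0 0 -0.075 0 0 -0.4 1" --pt "0 0 -0.075 0 0 -0.4 1" --pt "0 0 -0.075 0 0 -0.4 1" --pt "0 0 -0.075 0 0 -0.4 1"

```text
t: 0.95
position: [0.1666, 0.6009, 0.285]
orientation: [0.338, -3.122, 0.008]
force: [0.7, -0.1, -0.1]
opening: 0.0942
```

```bash
python3 - <<'E'
from h import *
st(); p=camera_params('wrist'); print(np.round(p['hand_eye'],3).tolist(),p['fx'])
E
```

```text
t 0.95 pos [0.1666 0.6009 0.285 ] rv [ 0.338 -3.122  0.008] F [ 0.72 -0.05 -0.1 ] open 0.0942
[[-0.977, -0.214, -0.001], [-0.214, 0.977, -0.005], [0.002, -0.005, -1.0]]
[[-0.0, -0.958, -0.288, 0.085], [1.0, 0.0, -0.0, -0.001], [0.0, -0.288, 0.958, -0.18], [0.0, 0.0, 0.0, 1.0]] 304.2172911960657
```

Emit:
carry_out --pt "0 0 0 -0.36 -0.72 0 1" --pt "0 0 0 -0.36 -0.72 0 1" --pt "0 0 0 -0.36 -0.72 0 1" --pt "0 0 0 -0.36 -0.72 0 1" --pt "0 0 0 -0.36 -0.72 0 1" --pt "0 0 0 -0.36 -0.72 0 1" --pt "0 0 0 -0.36 -0.72 0 1" --pt "0 0 0 -0.36 -0.72 0 1" --pt "0 0 0 -0.36 -0.72 0.2 1" --pt "0 0 0 -0.36 -0.72 0.3 1" --pt "0 0 0 -0.36 -0.72 0.3 1" --pt "0 0 0 0 0 0 1"

```text
t: 2.15
position: [0.4564, 0.2455, 0.2484]
orientation: [-0.349, 3.119, 0.004]
force: [-0.9, 0.3, 0.7]
opening: 0.0939
```

```bash
python3 - <<'E'
from h import *
s=st(); f=grab_frame('wrist')
for t in ('knob','bolt_axis','leaf_edge'):
    print(t,[(np.round(d['point'],4).tolist(),round(d['p'],2)) for d in pinpoint(t,'wrist')[:2]])
cv2.imwrite('pics/w1.png',f)
E
```

```text
t 2.15 pos [0.4564 0.2455 0.2484] rv [-0.349  3.119  0.004] F [-0.94  0.35  0.67] open 0.0939
[[-0.975, -0.221, 0.003], [-0.221, 0.975, 0.003], [-0.003, 0.002, -1.0]]
knob [([0.4902, 0.2281, 0.1627], 0.56)]
bolt_axis [([0.5109, 0.2131, 0.105], 0.57)]
leaf_edge [([0.4815, 0.2198, 0.1214], 0.9)]
```

View pics/w1.png

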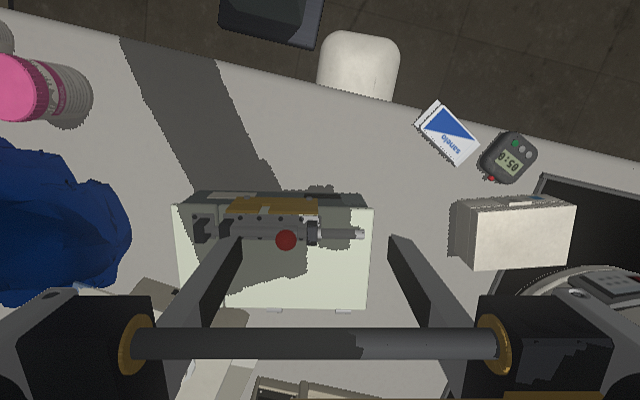

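```bash
cat >> h.py <<'E'
def red(f,s,z=0.164):
    p=camera_params('wrist'); H=np.array(p['hand_eye']); T=np.eye(4); T[:3,:3]=R.from_rotvec(s['orientation']).as_matrix(); T[:3,3]=s['position']; W=T@H
    g=f.astype(int); m=((g[...,2]>100)&(g[...,1]<70)&(g[...,0]<70)).astype(np.uint8)
    n,l,q,c=cv2.connectedComponentsWithStats(m); i=1+np.argmax(q[1:,4]); u=c[i]
    return u,q[i,4],ray(p,W,u,z)
def ray(p,W,u,z):
    d=W[:3,:3]@[(u[0]-p['cx'])/p['fx'],(u[1]-p['cy'])/p['fy'],1]; return W[:3,3]+d*(z-W[2,3])/d[2]
E
python3 - <<'E'
from h import *
s=observe(); f=cv2.imread('pics/w1.png'); print(red(f,s))
p=camera_params('wrist'); H=np.array(p['hand_eye']); T=np.eye(4); T[:3,:3]=R.from_rotvec(s['orientation']).as_matrix(); T[:3,3]=s['position']
for u in((172,206),(372,206),(180,309),(366,309)): print(u,ray(p,T@H,u,0.09))
cv2.imwrite('pics/w1c.png',cv2.resize(f[185:260,200:340],(784,420),interpolation=cv2.INTER_CUBIC))
E
```

```text
(array([491.15789474, 177.84210526]), np.int32(19), array([0.39147695, 0.39838939, 0.164     ]))
(172, 206) [0.51420036 0.09374481 0.09      ]
(372, 206) [0.46087735 0.32201148 0.09      ]
(180, 309) [0.65382583 0.11743291 0.09      ]
(366, 309) [0.59891183 0.35444621 0.09      ]
```

View pics/w1c.png

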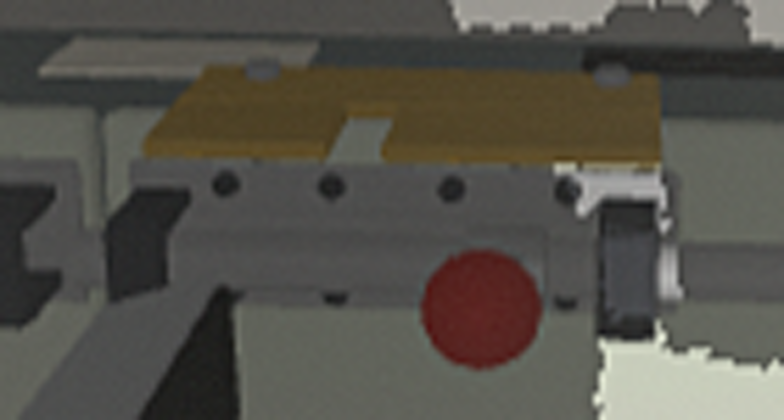

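```bash
python3 - <<'E'
from h import *
s=observe(); p=camera_params('wrist'); H=np.array(p['hand_eye']); T=np.eye(4); T[:3,:3]=R.from_rotvec(s['orientation']).as_matrix(); T[:3,3]=s['position']; W=T@H
k=ray(p,W,(285.9,240.2),0.165); n=ray(p,W,(263.4,213.2),0.124); sL=ray(p,W,(200+146/5.6,213.2),.124); sR=ray(p,W,(200+660/5.6,213.5),.124)
a=(sR-sL)[:2]; a/=np.linalg.norm(a); print('yaw',np.degrees(np.arctan2(a[1],a[0]))-90)
print(k,n,sL,sR)
strap=ray(p,W,(200+628/5.6,185+290/5.6),.117);print('strap',strap)
for q in(k,strap): print('dy to notch',(n-q)[:2]@a)
print('tool delta',T[:3,:3].T@(k-s['position']), 'toolyaw',np.degrees(np.arctan2(T[1,1],T[0,1]))-90)
E
```

```text
yaw 12.943534727136239
[0.49216106 0.23181322 0.165     ] [0.48583889 0.20253528 0.124     ] [0.49484961 0.16394203 0.124     ] [0.47300382 0.25899385 0.124     ]
strap [0.50352205 0.25983279 0.117     ]
dy to notch -0.027117918966358224
dy to notch -0.051880781373387724
tool delta [-0.03250099 -0.02833015  0.0852223 ] toolyaw 13.230827836492196
```

Emit:
carry_out --pt "0 0 0 -0.33 -0.28 0 1" --pt "0 0 0 -0.32 -0.28 0 1" --pt "0 0 0 0 0 0.7 1" --pt "0 0 0 0 0 0.6 1" --pt "0 0 0 0 0 0.5 1" --pt "0 0 0 0 0 0.2 1" --pt "0 0 0 0 0 0 0.5" --pt "0 0 0 0 0 0 0.4" --force 10

```text
t: 3.15
position: [0.491, 0.2433, 0.1521]
orientation: [-0.386, 3.107, 0.018]
force: [-0.2, -0.0, 0.5]
opening: 0.0809
```

```bash
python3 - <<'E'
from h import *
s=st(); f=grab_frame('wrist'); cv2.imwrite('pics/w2.png',f)
T=R.from_rotvec(s['orientation']).as_matrix(); print('knob est tool delta',T.T@(np.array([.4922,.2318,.165])-s['position']))
E
```

```text
t 3.15 pos [0.491  0.2433 0.1521] rv [-0.386  3.107  0.018] F [-0.19 -0.05  0.49] open 0.0809
[[-0.97, -0.245, 0.009], [-0.245, 0.97, 0.013], [-0.012, 0.01, -1.0]]
knob est tool delta [ 0.00146356 -0.01127493 -0.01300312]
```

View pics/w2.png

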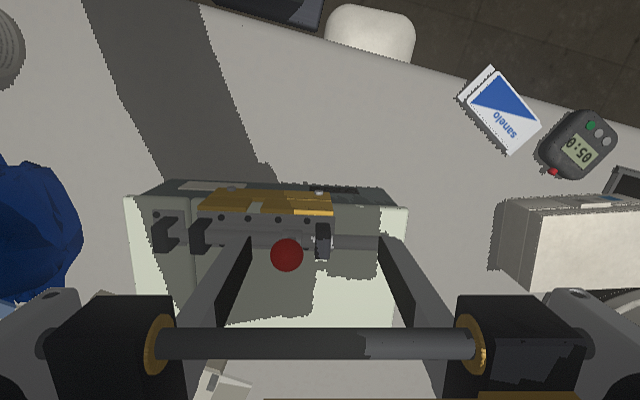

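Emit:
carry_out --pt "0 0 0.013 0.03 -0.2 0.06 0.6" --pt "0 0 0 0 -0.03 0.06 0.5" --pt "0 0 0 0 0 0 0.4" --pt "0 0 0 0 0 0 0.4"

```text
t: 3.6
position: [0.4939, 0.2313, 0.1485]
orientation: [-0.35, 3.107, 0.021]
force: [-0.3, 0.6, 0.0]
opening: 0.0454
```

```bash
python3 - <<'E'
from h import *
s=st()
T=R.from_rotvec(s['orientation']).as_matrix(); print('knob est tool delta',T.T@(np.array([.4922,.2318,.165])-s['position']))
E
```

```text
t 3.6 pos [0.4939 0.2313 0.1485] rv [-0.35   3.107  0.021] F [-0.25  0.63  0.01] open 0.0454
[[-0.975, -0.223, 0.013], [-0.222, 0.975, 0.015], [-0.016, 0.012, -1.0]]
knob est tool delta [ 0.00122439  0.0010796  -0.01649277]
```

Well centred; close on the ball.

Emit:
carry_out --pt "0 0 0 0 0 0.05 0.3" --pt "0 0 0 0 0 0 0.1" --pt "0 0 0 0 0 0 0.1" --pt "0 0 0 0 0 0 0.1" --pt "0 0 0 0 0 0 0.1" --force 10

```text
t: 4.1
position: [0.4942, 0.2312, 0.146]
orientation: [-0.35, 3.107, 0.021]
force: [0.3, -0.2, 0.9]
opening: 0.0188
```

```bash
python3 - <<'E'
from h import *
s=st()
E
```

```text
t 4.1 pos [0.4942 0.2312 0.146 ] rv [-0.35   3.107  0.021] F [ 0.33 -0.15  0.92] open 0.0188
[[-0.975, -0.223, 0.014], [-0.223, 0.975, 0.015], [-0.017, 0.012, -1.0]]
```

Emit:
carry_out --pt "0 0 0 0 -0.1 0 0.1" --pt "0 0 0 0 -0.1 0 0.1" --pt "0 0 0 0 -0.1 0 0.1" --pt "0 0 0 0 -0.1 0 0.1" --pt "0 0 0 0 -0.1 0 0.1" --pt "0 0 0 0 0 0 0.1"

```text
t: 4.7
position: [0.4996, 0.2056, 0.146]
orientation: [-0.352, 3.107, 0.023]
force: [-2.0, -0.4, 2.6]
opening: 0.0191
```

```bash
python3 - <<'E'
from h import *
s=st(); print('slid', (s['position']-np.array([.4942,.2312,.146]))@[-.224,.975,0]); f=grab_frame('wrist'); cv2.imwrite('pics/w3.png',cv2.resize(f[160:320,160:400],(720,480),interpolation=cv2.INTER_CUBIC))
E
```

```text
t 4.7 pos [0.4996 0.2056 0.146 ] rv [-0.352  3.107  0.023] F [-1.97 -0.4   2.61] open 0.0191
[[-0.975, -0.224, 0.013], [-0.223, 0.975, 0.016], [-0.016, 0.013, -1.0]]
slid -0.026204587696389756
```

View pics/w3.png

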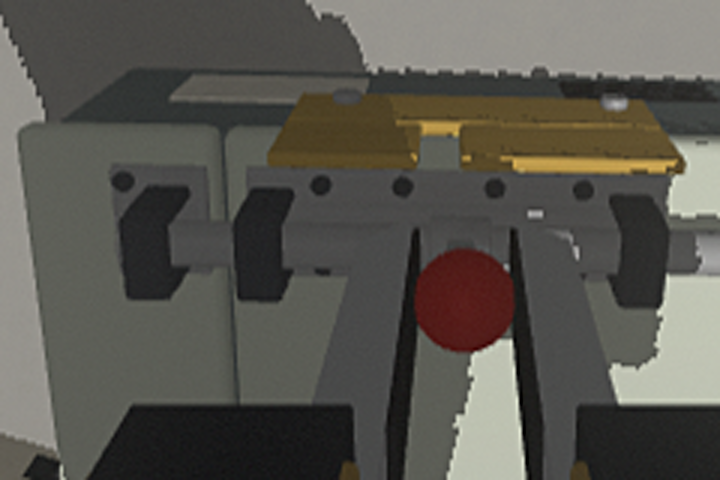

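```bash
python3 - <<'E'
from h import *
s=observe(); p=camera_params('wrist'); H=np.array(p['hand_eye']); T=np.eye(4); T[:3,:3]=R.from_rotvec(s['orientation']).as_matrix(); T[:3,3]=s['position']; W=T@H
k=ray(p,W,(160+465/3,160+300/3),0.1655); n=ray(p,W,(160+439/3,160+166/3),0.124); 
L=ray(p,W,(160+268/3,160+163/3),.124); Q=ray(p,W,(160+683/3,160+172/3),.124); a=(Q-L)[:2]; a/=np.linalg.norm(a)
print('yaw',np.degrees(np.arctan2(a[1],a[0]))-90)
for y in(12,13,14):
    a=np.array([-np.sin(np.radians(y)),np.cos(np.radians(y))]); b=np.array([a[1],-a[0]]);print(y,(n-k)[:2]@a,(n-k)[:2]@b,'tcp',(n-s['position'])[:2]@a,(k-s['position'])[:2]@b)
print(k,n)
E
```

```text
yaw 11.328754743326641
12 -0.005699861335050083 -0.012500522660613047 tcp -0.006918662455057515 -0.0016435602635988986
13 -0.005480829016409363 -0.012598095067119643 tcp -0.006670760425378326 -0.0016645809539225756
14 -0.005260127184156265 -0.01269182997182831 tcp -0.006420826417452462 -0.00168509459676253
[0.4981821  0.20411894 0.1655    ] [0.48713981 0.19594463 0.124     ]
```

Emit:
carry_out --pt "0 0 0 0 -0.11 0 0.1" --pt "0 0 0 0 0 0 0.1" --pt "0 0 0 0.12 0 0.04 0.1" --pt "0 0 0 0.13 0 0.06 0.1" --pt "0 0 0 0.12 0 0.07 0.1" --pt "0 0 0 0 0 0 0.1"

```text
t: 5.35
position: [0.4825, 0.1959, 0.1368]
orientation: [-0.352, 3.105, 0.023]
force: [0.1, 0.4, -1.6]
opening: 0.0193
```

```bash
cat >> h.py <<'E'
def rel(s,y=13):
    d=s['position']-np.array([.4996,.2056,.146]); a=np.array([-np.sin(np.radians(y)),np.cos(np.radians(y))]); b=np.array([a[1],-a[0]]); print('rel mm: fwd(to robot) %.1f  y %.1f  dz %.1f'%(-1e3*d[:2]@b,1e3*d[:2]@a,1e3*d[2]), 'F chest: fwd %.1f y %.1f z %.1f'%(-s['force'][:2]@b,s['force'][:2]@a,s['force'][2]),'open',round(s['opening'],4))
E
python3 -c "
from h import *
rel(st())"
```

```text
t 5.35 pos [0.4825 0.1959 0.1368] rv [-0.352  3.105  0.023] F [ 0.11  0.36 -1.62] open 0.0193
[[-0.975, -0.224, 0.015], [-0.224, 0.975, 0.017], [-0.018, 0.013, -1.0]]
rel mm: fwd(to robot) 18.8  y -5.6  dz -9.2 F chest: fwd -0.2 y 0.3 z -1.6 open 0.0193
```

Emit:
carry_out --pt "0 0 0 0.1 0 0.08 0.1" --pt "0 0 0 0.09 0 0.08 0.1" --pt "0 0 0 0 0 0 0.1"

```text
t: 5.65
position: [0.4725, 0.1939, 0.1278]
orientation: [-0.352, 3.105, 0.023]
force: [0.0, 1.2, -2.0]
opening: 0.0191
```

```bash
python3 -c "
from h import *
rel(observe()); f=grab_frame('wrist'); cv2.imwrite('pics/w4.png',cv2.resize(f[180:300,230:390],(800,600),interpolation=cv2.INTER_CUBIC))"
```

```text
rel mm: fwd(to robot) 29.0  y -5.3  dz -18.2 F chest: fwd -0.3 y 1.2 z -2.0 open 0.0191
```

View pics/w4.png

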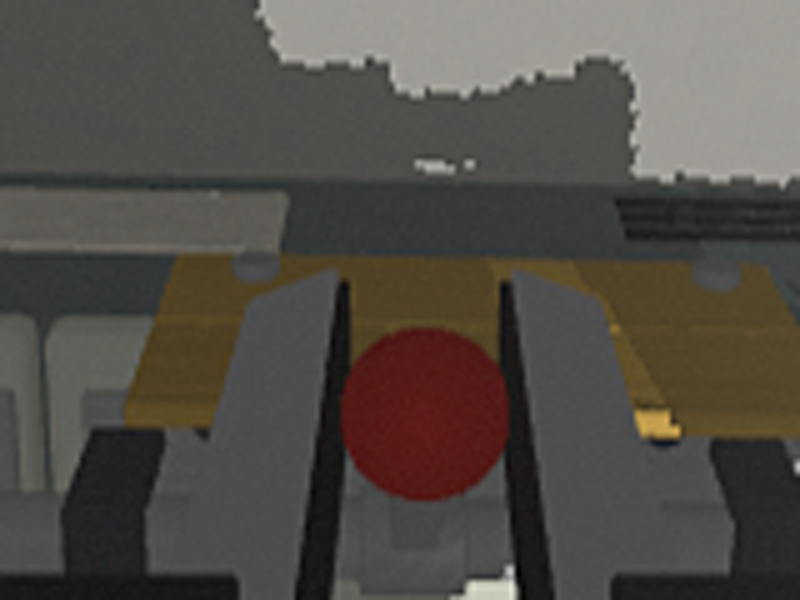

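Emit:
carry_out --pt "0 0 0 0.04 0 0.045 0.1" --pt "0 0 0 0.04 0 0.045 0.1" --pt "0 0 0 0 0 0 0.1"

```text
t: 6.0
position: [0.4687, 0.1931, 0.123]
orientation: [-0.352, 3.105, 0.023]
force: [0.0, 0.9, -0.9]
opening: 0.0191
```

```bash
python3 -c "
from h import *
rel(observe())"
```

```text
rel mm: fwd(to robot) 32.9  y -5.2  dz -23.0 F chest: fwd -0.2 y 0.9 z -0.9 open 0.0191
```

Emit:
carry_out --pt "0 0 0 0.04 0 0.06 0.1" --pt "0 0 0 0 0 0 0.1"

```text
t: 6.2
position: [0.4666, 0.1927, 0.1197]
orientation: [-0.352, 3.105, 0.023]
force: [0.9, 1.0, -2.2]
opening: 0.0189
```

```bash
python3 -c "
from h import *
rel(observe())"
```

```text
rel mm: fwd(to robot) 35.1  y -5.1  dz -26.3 F chest: fwd -1.1 y 0.8 z -2.2 open 0.0189
```

Emit:
carry_out --pt "0 0 0 0.03 0 0.06 0.1" --pt "0 0 0 0 0 0 0.1"

```text
t: 6.4
position: [0.4649, 0.1924, 0.1163]
orientation: [-0.352, 3.106, 0.023]
force: [-0.1, 0.8, -1.5]
opening: 0.0188
```

```bash
python3 -c "
from h import *
rel(observe()); f=grab_frame('wrist'); cv2.imwrite('pics/w5.png',cv2.resize(f[180:300,230:390],(640,480),interpolation=cv2.INTER_CUBIC)); print(red(f,observe())[:2])
f=grab_frame('scene'); cv2.imwrite('pics/s5.png',cv2.resize(f[120:200,240:340],(800,600),interpolation=cv2.INTER_CUBIC))"
```

```text
rel mm: fwd(to robot) 36.8  y -5.1  dz -29.7 F chest: fwd -0.0 y 0.8 z -1.5 open 0.0188
(array([615.93181818, 208.54545455]), np.int32(44))
```

View pics/s5.png

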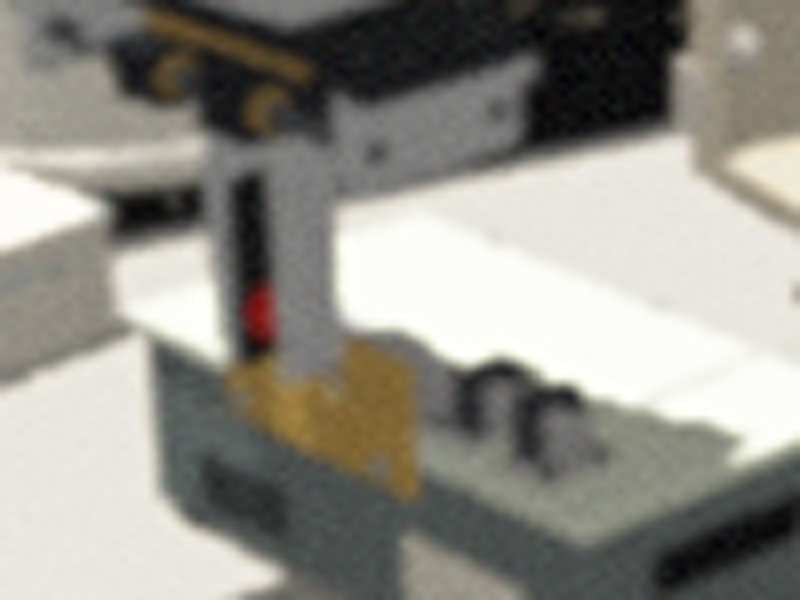

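Emit:
carry_out --pt "0 0 0 0.05 0 0.07 0.1" --pt "0 0 0 0.04 0 0.07 0.1" --pt "0 0 0 0.03 0 0.07 0.1" --pt "0 0 0 0 0 0 0.1"

```text
t: 6.9
position: [0.4596, 0.1913, 0.1054]
orientation: [-0.352, 3.104, 0.024]
force: [0.7, 0.9, -1.1]
opening: 0.019
```

```bash
python3 -c "
from h import *
rel(observe())"
```

```text
rel mm: fwd(to robot) 42.2  y -5.0  dz -40.6 F chest: fwd -0.9 y 0.7 z -1.1 open 0.019
```

Emit:
carry_out --pt "0 0 0 0.03 0 0.09 0.1" --pt "0 0 0 0.02 0 0.09 0.1" --pt "0 0 0 0.01 0 0.09 0.1" --pt "0 0 0 0 0 0.08 0.1" --pt "0 0 0 0 0 0 0.1"

```text
t: 7.4
position: [0.4562, 0.1906, 0.0859]
orientation: [-0.352, 3.105, 0.023]
force: [0.5, 1.0, -0.4]
opening: 0.0188
```

```bash
python3 -c "
from h import *
rel(observe())"
```

```text
rel mm: fwd(to robot) 45.6  y -4.8  dz -60.1 F chest: fwd -0.7 y 0.9 z -0.4 open 0.0188
```

Emit:
carry_out --pt "0 0 0 0 0 0.05 0.1" --pt "0 0 0 0 0 0.05 0.1" --pt "0 0 0 0 0 0 0.1"

```text
t: 7.7
position: [0.4567, 0.1908, 0.081]
orientation: [-0.352, 3.104, 0.023]
force: [-2.1, 1.0, 0.8]
opening: 0.0189
```

```bash
python3 -c "
from h import *
rel(observe())
grab_frame('scene'); print(pinpoint('knob','scene')[:2])"
```

```text
rel mm: fwd(to robot) 45.1  y -4.8  dz -65.0 F chest: fwd 1.9 y 1.4 z 0.8 open 0.0189
[{'point': [0.4536, 0.1885, 0.1075], 'p': 0.38}]
```

Emit:
carry_out --pt "0 0 0 0 0 0 0.5" --pt "0 0 0 0 0 0 0.5" --pt "0 0 0 0 0 0 0.5" --pt "0 0 0 0 0 -0.3 0.5" --pt "0 0 0 0.2 0 -0.6 0.5" --pt "0 0 0 0.5 0 -0.8 0.5" --pt "0 0 0 0.5 0 -0.8 0.5" --pt "0 0 0 0.5 0 -0.5 0.5" --pt "0 0 0 0 0 0 0.5"

```text
t: 8.7
position: [0.3685, 0.1675, 0.2337]
orientation: [-0.35, 3.107, 0.02]
force: [0.2, 0.4, -1.1]
opening: 0.0473
```

```bash
python3 -c "
from h import *
s=observe(); rel(s); f=grab_frame('wrist'); print([np.round(d['point'],4) for d in pinpoint('knob','wrist')[:1]]); g=grab_frame('scene'); print([np.round(d['point'],4) for d in pinpoint('knob','scene')[:1]])
cv2.imwrite('pics/w6.png',np.hstack([cv2.resize(f[150:310,200:440],(450,300)),cv2.resize(g[130:210,250:340],(337,300))]))"
```

```text
rel mm: fwd(to robot) 136.3  y -7.7  dz 87.7 F chest: fwd -0.2 y 0.3 z -1.1 open 0.0473
[]
[array([0.4545, 0.1887, 0.105 ])]
```

View pics/w6.png

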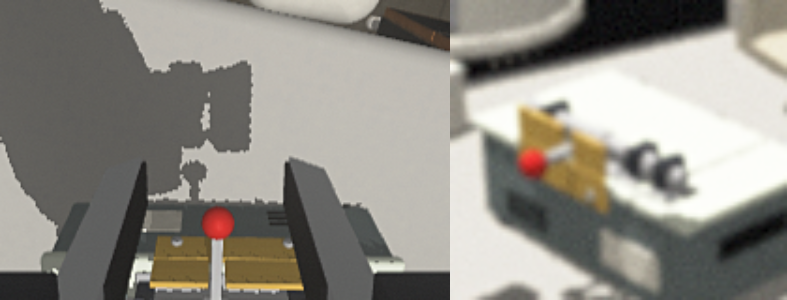

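```bash
python3 -c "
from h import *
print(finish_job())"
```

```text
the job is handed in; nothing more can be done
None
```

The lid looks locked, and I have handed the job in. No verdict came back, and I had no direct reading of the bolt, handle or leaf joints.

- **What I did:** I pinched the red knob and slid the bolt about 32 mm to the right. I then swung the handle down in small steps, feeling for the notch. I went about 5 mm past level to be sure it was fully down, then opened the fingers and backed away. The job took about 9 s of the 67 s allowed.
- **Leaf:** The force on the tool stayed at about 2.6 N or less at every check, with no upward push where the handle would have met the leaf. It appears to have gone straight into the notch on the first try.
- **Last checks:** The final pictures show the handle lying level in the notch, with the leaf standing up and the gripper clear. The knob was measured at 0.105 m high, against 0.106 m when fully down, so the handle angle is about 1.5 rad or more.
- **What disagreed or failed:**
  - My first reading of the notch position was about 5 mm off the second, closer one. I used the closer one.
  - The knob search in the last wrist picture found nothing, so the final height comes from the scene camera alone.
  - I did not measure the jar, cup or rack again at the end, but the arm worked only over the chest and should not have come near them.

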